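# Dispense one tablet from the wall dispenser into the scoop

### The arm

A 6-joint arm with a two-finger parallel gripper is mounted at the origin on the work surface. World frame = base frame: x ahead of the robot, y to its left, z up, the work surface at z = 0. Lengths are in m, angles in rad, forces in N, time in s.
With the tool pointing down it reaches from about 0.35 to 0.725 m from the base axis. Payload 6 kg.
Tool frame: the origin (TCP) lies on the centre line of the jaws, within the pads' length; the fingertips stand 25 mm ahead of it and the grasp point (between the pads) lies 6 mm ahead of it (ctrl.tip_extent is the distance from the TCP to the fingertips, in m); z points along the fingers, x is the direction in which the jaws open and shut, and the axes are right-handed (so a half turn about z gives the same grasp; the last joint's range is limited). The gripper opens to 85 mm and grips with 20 to 120 N. Pads are 22 mm wide; open, the fingers measure 114 mm over their backs; the gripper's body (76 mm by 85 mm) begins 54 mm behind the grasp point. The pads swing forward as they close: fully open they stand 13 mm farther back than shut.
Start: joints at [1.642, 0.04, 0.085, 0, -1.615, -0.334], TCP at [0.156, 0.579, 0.256] pointing down, gripper open.
Joint ranges: [-2.56, 2.56], [-1.29, 2.01], [-1.08, 1.49], [-3.29, 1.98], [-2.81, -0.18], [-2.99, 2.99]. Speed limits (rad/s): [2.57, 2.57, 3.01, 3.14, 3.14, 3.14].

### API

Orientations are given as [roll, pitch, yaw] about the fixed x, y, z axes, in that order (R = Rz(yaw) Ry(pitch) Rx(roll)).
In Python, from workcell import ctrl gives the robot as it stands.
- The arm moves only by the shell command python3 -m inch 'ROWS' [FORCE]. ROWS is JSON, a list of rows, each a list of 7 numbers: the shift along the tool's x, y, z in cm, then the turn, a rotation vector about the tool's x, y, z in rad, then the finger opening in cm, from 0 to 8.54. In form: [[x, y, z, wx, wy, wz, claw], ...]. A call has 1 to 20 rows; each row is the pose to reach, as a shift and turn from the pose commanded when the call began, along the tool's axes at that moment; what a row does not reach only later rows make up. A row lasts 1/8 s, in which the tool goes at most 62.5 mm and 10.7 degrees, less where a joint would pass 70% of its speed; a pose out of reach is approached as far as the arm can. A call with a gripper value outside its range is refused whole. The fingers move at their own pace and stop on an object; FORCE is the grip in N (left out, the last holds). Time passes only in rows, so rows that repeat a pose let the fingers close. It gives the time, the measured TCP pose, the force and the opening at its end, in the units of the state.
- ctrl.state(): the state, without advancing time (a new reading comes with each control period).
- ctrl.get_image(name): name is "scene" or "top" or "wrist"; returns a dict with "frame" (420x560x3 uint8, blue, green, red), "fx", "fy", "cx", "cy" (pixels), "rvec" (rotation vector, rad) and "tvec" (3), from world to camera coordinates, as OpenCV has them. Camera axes: x right, y down, z forward; pixel columns grow to the right and rows downward; lengths in m; the calibration is good to about 2 mm. A picture is of the moment at which its call begins. There is no depth.
- ctrl.job_done(): hands the job in, once; it reports no verdict.
The state is a dict: "t": time; "joints": joint angles; "qd": joint speeds; "joint_efforts": joint torques, N m; "tcp_pos": TCP position; "tcp_rot": TCP orientation; "force": force on the tool from outside, world axes, zero at the start; "wrist_torque": the same for the moment, N m; "width": opening from 0.0 (shut) to 1.0 (fully open).
Only numpy, scipy, OpenCV 4.12 (cv2) and the standard library are available. Lean on these libraries where they do the work, as an engineer would, in place of code of your own. Each camera call takes 0.05 s, during which the arm holds its last target.

### The job

Set the grey scoop flat on the table with its pan centred under the dispenser's outlet, then squeeze the dispenser's trigger fully, just once, so that one tablet drops into the pan, and let the trigger spring back. Leave the scoop standing there with the tablet in it, and do not disturb the bottle, jar and cork block or let a second tablet out.

Things in the scene. Friction and masses are not known exactly. Their poses are not given: they have to be found in the camera images.
- station: Fixed upright light grey PVC slatwall panel, 400 wide (y -190 to +210 mm), 330 high, 18 thick, carrying a tablet dispenser on its front. Origin at table height on the panel's front face; x points into the panel (its front faces -x), y along the panel, z up. 'Station frame' below means this one. The dispenser's deck is at x -130 to 0, y -95 to 40, z 90 to 100 mm.
- hinge (a point): Point on the trigger's vertical hinge axis, 150 mm up (station x -70, y 0 mm). The lever reaches 100 mm from it, z 112 to 150 mm, 10 thick; at rest it points to station -x, splayed 0.42 rad towards -y, away from the grip. Squeezing swings it to +y till it is parallel to the grip with a 5 mm gap.
- grip (a point): Fixed white grip bar standing out from the panel; this point is on its top edge, facing the trigger pad (station x -125, y 18, z 150 mm). Bar: station x -185 to -50, y 10 to 26, z 105 to 150 mm. Free space under it. Farther along the panel (station y 58 to 205) hang fixed tools within 40 mm of the panel, under a fixed box (z 257 to 320, 56 mm deep).
- magazine (a point): Centre of the lid of the clear square tablet magazine, 36 mm square, z 112 to 175 mm (station x -70, y -75). Under it lies a white shuttle plate, z 100 to 110 mm, that turns with the trigger about the hinge and carries one tablet forward to the chute.
- outlet (a point): Centre of the open mouth of the clear square chute (42 mm outside, 36 inside), 40 mm above the table, at station x -104, y -68.5 mm; axes as the station. The chute rises to the deck; nothing lies between its mouth and the table.
- trigger (a joint): Trigger angle: 0 rad at rest, 0.42 rad fully squeezed (hard stop). The tablet drops through the chute by about 0.4. A spring returns it to 0: at 60 mm from the hinge it takes 2 N to start and 6 N to hold fully squeezed. When it is back the next tablet drops into the shuttle, so a second squeeze lets another out.
- trigger_pad (a point): Point on the middle of the trigger lever's top edge, 60 mm from the hinge, 150 mm above the table; moves with the trigger. Here lever and grip together measure about 56 mm across (along station y) at rest, 31 mm squeezed.
- tablet1: Lowest white round tablet, 24 diameter, 10 high, 10 g, at the start in the shuttle under the magazine; origin at the centre of its underside. It is the one to be dispensed.
- tablet2: Second tablet, the same, in the magazine on top of the first; it must stay in the dispenser.
- tablet3: Third tablet, the same, on top of the second; it must stay in the dispenser.
- scoop: Loose grey plastic scoop, 0.06 to 0.11 kg: square open pan 72 x 72 x 26 high (walls and floor 4 thick), flat handle bar from it along the scoop's -x (12 wide, 13 high) ending in an upright tab at x -113 to -87, 12 thick (y -6 to 6), 50 high, to pinch from above. Origin under the centre of the pan, z up.
- bottle: Bystander: closed white bottle, 60 diameter, 165 high, standing on the table; origin under its centre.
- jar: Bystander: closed glass jar with steel lid, 64 diameter, 85 high, standing on the table; origin under its centre.
- cork_block: Bystander: cork block 60 x 35 x 22 high lying on the table in front of the dispenser; origin under its centre.
Mind the look-alikes: they are no part of the job. What is shaped like the scoop but orange or pink is not meant.

How it is judged:
By the outcome, as a careful person would: the job done as asked, in the order asked, and still so for the second after the job is handed in, with the robot touching nothing.
It also fails if it takes over 50 s, if anything falls off the work surface, if the arm or the gripper's body presses on something with over 40 N, if the wrist force passes 120 N, or if a joint passes its speed limit or range.

## Working session

There is one attempt and no reset: what is moved stays moved. The work goes in short steps, Python scripts to look and compute and a shell command to move; the robot and the scene stay as the last step left them, time stands still between calls to the robot, and variables do not carry over. Pictures are saved under pics/ and viewed, and the job is handed in when it is done.

```bash
ls; mkdir -p pics; python3 - <<'E'
from workcell import ctrl
import cv2
for n in ["scene","top","wrist"]:
    d=ctrl.get_image(n); cv2.imwrite(f"pics/{n}0.png",d["frame"])
    print(n,d["fx"],d["cx"],d["cy"],d["rvec"],d["tvec"])
print(ctrl.state(), ctrl.tip_extent)
E
```

```text
pics
scene 490.909269338106 284.90046447805645 203.0676160760453 [ 2.37161224  1.15968855 -0.33301241] [-0.38765748 -0.32472915  1.70479439]
top 464.37796629708066 283.9612391484252 209.8524711844704 [ 2.16264139 -2.22250208  0.09436314] [0.03412697 0.60914849 1.44293891]
wrist 300.5039642185178 278.479185050409 206.31783816045834 [-1.77269418  2.31527022  0.38388836] [ 0.59997549 -0.04204892  0.38010927]
{'t': 0.15, 'joints': array([ 1.64166361e+00,  4.07171423e-02,  8.40594849e-02, -3.35240103e-04,
       -1.61548598e+00, -3.33707209e-01]), 'qd': array([-0.00026131, -0.0025221 ,  0.00295403,  0.0024562 , -0.00194515,
        0.00022115]), 'joint_efforts': array([-1.22339705e-03, -3.68611085e+01,  3.47693682e+01,  6.93609774e+00,
       -4.28508167e-03,  6.93795911e-06]), 'tcp_pos': array([0.15577028, 0.57921336, 0.25549453]), 'tcp_rot': array([-3.14146779e+00, -1.38268839e-03, -1.83362159e+00]), 'force': array([0.05707042, 0.12190685, 0.40272683]), 'wrist_torque': array([ 0.02205073,  0.00364348, -0.01242045]), 'width': 1.0002039596847543} 0.025
```

View pics/scene0.png

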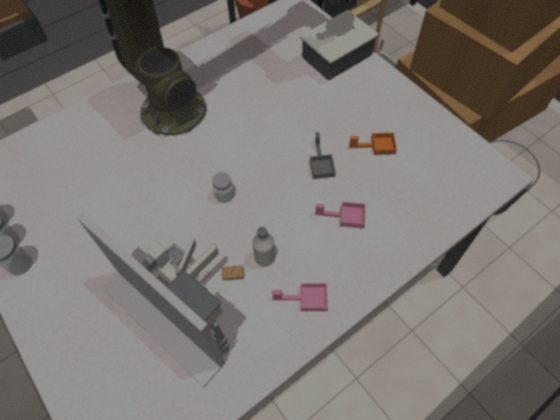

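View pics/top0.png

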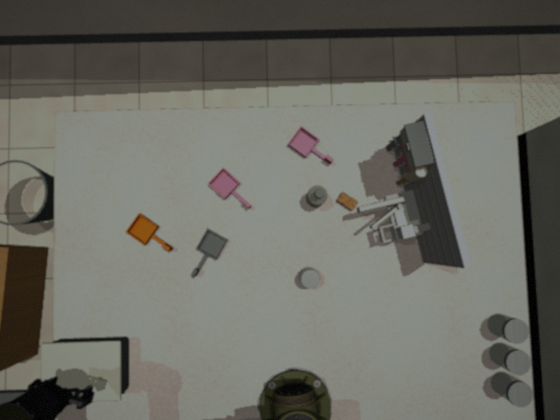

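View pics/wrist0.png

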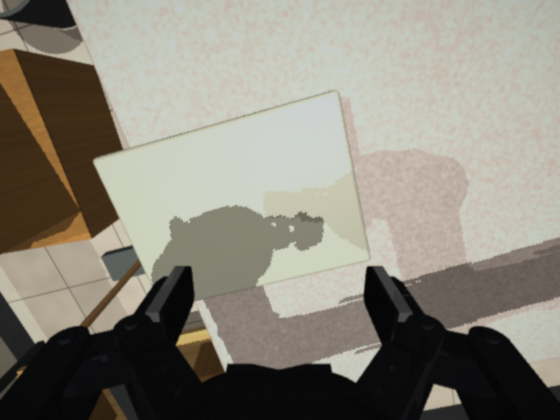

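Scene: the grey scoop is at top (212,244) with its tab at (196,272). The pink ones at (225,184) and (304,142) and the orange one at (142,229) are look-alikes. The dispenser is at (385,220), bottle (317,195), jar (308,278), cork (347,201). Next, enlarged crops.

```bash
cat > h.py <<'E'
import numpy as np, cv2
from workcell import ctrl
def K(d): return np.array([[d["fx"],0,d["cx"]],[0,d["fy"],d["cy"]],[0,0,1.]])
def ray(d,p):
    R=cv2.Rodrigues(np.array(d["rvec"]))[0]; t=np.array(d["tvec"]).ravel()
    C=-R.T@t; v=R.T@np.linalg.inv(K(d))@np.array([p[0],p[1],1.]); return C,v/np.linalg.norm(v)
def onz(d,p,z):
    C,v=ray(d,p); return C+v*(z-C[2])/v[2]
def proj(d,P):
    return cv2.projectPoints(np.array(P,float).reshape(-1,3),np.array(d["rvec"]),np.array(d["tvec"]),K(d),None)[0].reshape(-1,2)
def tri(d1,p1,d2,p2):
    C1,a=ray(d1,p1);C2,b=ray(d2,p2)
    s=np.linalg.lstsq(np.c_[a,-b],C2-C1,rcond=None)[0]
    A=C1+a*s[0];B=C2+b*s[1]; return (A+B)/2,np.linalg.norm(A-B)
def crop(d,x,y,w,h,s,fn):
    c=cv2.resize(d["frame"][y:y+h,x:x+w],None,fx=s,fy=s,interpolation=cv2.INTER_CUBIC); cv2.imwrite(fn,np.clip(c.astype(float)*1.5,0,255).astype(np.uint8))
E
python3 - <<'E'
from h import *
t=ctrl.get_image("top"); s=ctrl.get_image("scene")
crop(t,330,100,150,180,3,"pics/t_st.png"); crop(s,75,205,165,165,4,"pics/s_st.png"); crop(t,170,210,80,80,6,"pics/t_sc.png")
crop(s,290,120,70,70,6,"pics/s_sc.png")
for n,p in dict(sc=(212,244),tab=(196,272),bot=(317,195),jar=(308,278),cork=(347,201)).items(): print(n,onz(t,p,0.03).round(3))
E
```

```text
sc [0.509 0.244 0.03 ]
tab [0.424 0.295 0.03 ]
bot [ 0.653 -0.088  0.03 ]
jar [ 0.395 -0.051  0.03 ]
cork [ 0.632 -0.181  0.03 ]
```

View pics/t_st.png

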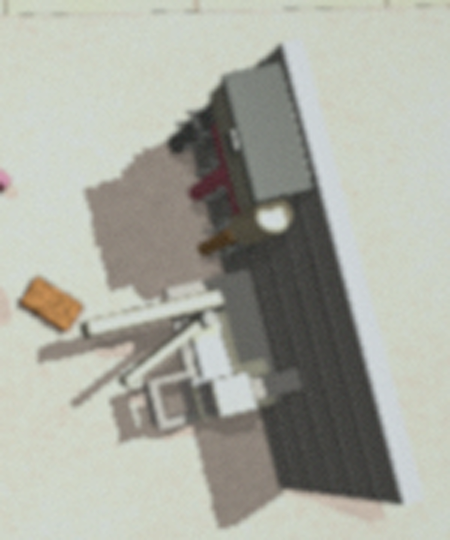

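View pics/s_st.png

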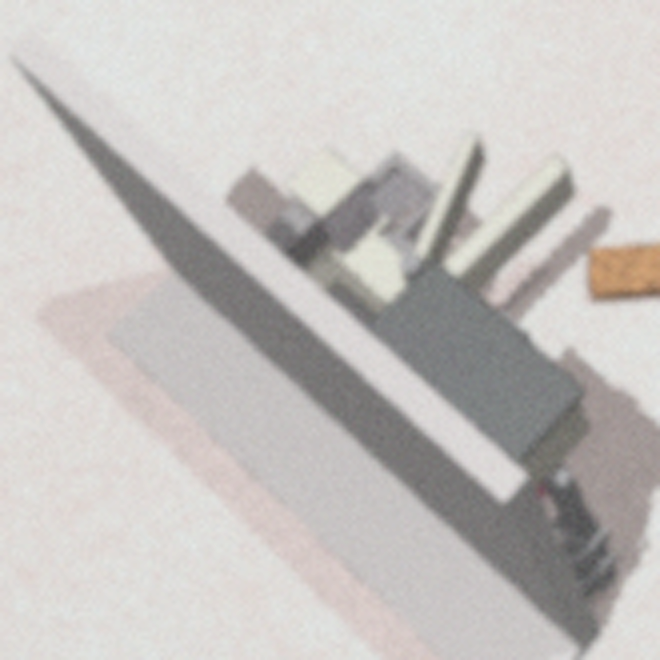

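View pics/t_sc.png

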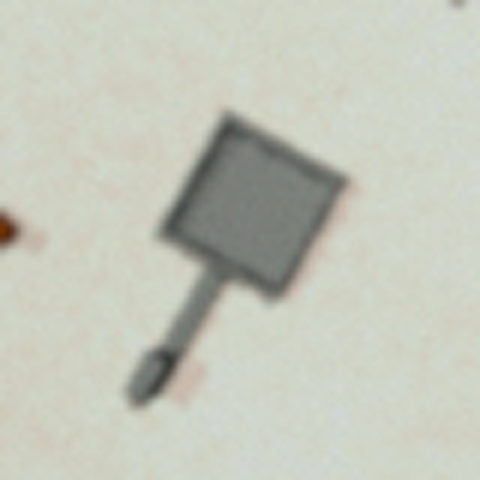

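View pics/s_sc.png

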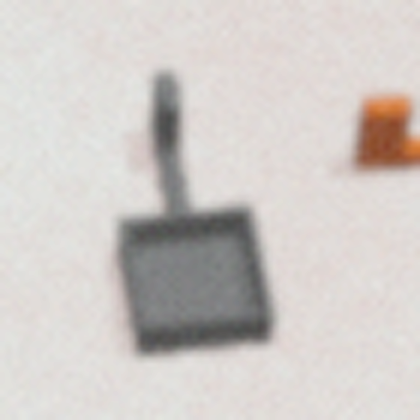

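```bash
python3 - <<'E'
from h import *
t=ctrl.get_image("top"); s=ctrl.get_image("scene")
T=lambda x,y:(330+(x-1)/3,100+(y-1)/3)
S=lambda x,y:(75+(x-1.5)/4,205+(y-1.5)/4)
a=onz(t,T(283,45),.33); b=onz(t,T(401,503),.33)
print("front top +y",a,"-y",b,"len",np.linalg.norm(a-b))
a2=onz(s,S(527,470),.33); b2=onz(s,S(15,45),.33); print("scene",a2,b2,np.linalg.norm(a2-b2))
for n,p,q in [("mag",T(235,395),S(328,178)),("gripend",T(84,328),S(558,163)),("leverend",T(122,379),S(475,137))]:
    z=.175 if n=="mag" else .15
    print(n,onz(t,p,z).round(4),onz(s,q,z).round(4),tri(t,p,s,q))
# station from a,b
yv=(a-b)/np.linalg.norm(a-b); xv=np.cross(yv,[0,0,1]); O=a-.21*yv; O[2]=0
print(O,xv,np.degrees(np.arctan2(xv[1],xv[0])))
for nm,P in dict(mag=(-.07,-.075,.175),gripend=(-.185,.018,.15),lev=(-.07-.1*np.cos(.42),-.1*np.sin(.42),.15)).items():
    print(nm,O+xv*P[0]+yv*P[1]+np.array([0,0,P[2]]))
E
```

```text
front top +y [ 0.82034574 -0.33906338  0.33      ] -y [ 0.4333685 -0.4180181  0.33     ] len 0.3949496644432705
scene [ 0.81972235 -0.33869336  0.33      ] [ 0.43647088 -0.43343246  0.33      ] 0.394787524345261
mag [ 0.5289 -0.3284  0.175 ] [ 0.5306 -0.3267  0.175 ] (array([ 0.52943633, -0.32757984,  0.17419018]), np.float64(0.0023080822787485576))
gripend [ 0.5975 -0.1929  0.15  ] [ 0.5988 -0.2025  0.15  ] (array([ 0.5962638 , -0.19782566,  0.14048245]), np.float64(0.007554503917180888))
leverend [ 0.5476 -0.2275  0.15  ] [ 0.5498 -0.2348  0.15  ] (array([ 0.54657579, -0.23146161,  0.14116621]), np.float64(0.005045204182502059))
[ 0.61458478 -0.38104466  0.        ] [ 0.19991083 -0.97981409  0.        ] -78.46825540563425
mag [ 0.52710497 -0.32745098  0.175     ]
gripend [ 0.59523793 -0.19618065  0.15      ]
lev [ 0.54238444 -0.2311435   0.15      ]
```

Estimates agree: the station's front is at about (0.615,-0.381), x-axis near -78°, with a few mm of spread. I'll refine it with the wrist camera later. First, the scoop by its mask.

```bash
cat >> h.py <<'E'
from scipy.spatial.transform import Rotation as Ro
def rows(P,yaw_deg):
    """shift (cm) / turn from the present pose to TCP P, tool down with yaw"""
    s=ctrl.state(); R0=Ro.from_euler('xyz',s["tcp_rot"]); R1=Ro.from_euler('xyz',[np.pi,0,np.radians(yaw_deg)])
    d=R0.inv().apply(np.array(P)-s["tcp_pos"])*100; w=(R0.inv()*R1).as_rotvec()
    print("shift cm",d.round(2),"turn",w.round(3))
E
python3 - <<'E'
from h import *
t=ctrl.get_image("top"); s=ctrl.get_image("scene")
T=lambda x,y:(170+(x-2.5)/6,210+(y-2.5)/6)
S=lambda x,y:(290+(x-2.5)/6,120+(y-2.5)/6)
ct=np.array([onz(t,T(*p),.026) for p in [(226,112),(348,181),(276,299),(161,236)]])
cs=np.array([onz(s,S(*p),.026) for p in [(121,215),(250,209),(272,333),(138,345)]])
for c in (ct,cs): print(c[:,:2].round(4).tolist(),"c",c.mean(0).round(4),[np.linalg.norm(c[i]-c[i-1]).round(3) for i in range(4)])
tt=[onz(t,T(*p),.05) for p in [(160,350),(137,404)]]; ts=[onz(s,S(*p),.05) for p in [(166,73),(168,108)]]
print("tab",np.round(tt,4),np.round(ts,4))
print("tri tab far top",tri(t,T(135,404),s,S(166,72)))
# mask check
g=cv2.cvtColor(t["frame"][210:290,170:250],cv2.COLOR_BGR2HSV); m=((g[...,2]<120)&(g[...,1]<90)).astype(np.uint8)
m2=cv2.morphologyEx(m,cv2.MORPH_OPEN,np.ones((7,7),np.uint8)); print(m.sum(),m2.sum())
c=max(cv2.findContours(m2,0,2)[0],key=cv2.contourArea); r=cv2.minAreaRect(c); print(r, onz(t,(170+r[0][0],210+r[0][1]),.02))
for p in [(172,250),(165,245)]: print("orange tab",onz(t,p,.05))
E
```

```text
[[0.5583, 0.259], [0.5207, 0.1962], [0.4606, 0.2347], [0.4948, 0.2937]] c [0.5086 0.2459 0.026 ] [np.float64(0.072), np.float64(0.073), np.float64(0.071), np.float64(0.068)]
[[0.4597, 0.235], [0.4989, 0.2914], [0.5666, 0.2486], [0.5296, 0.1892]] c [0.5137 0.241  0.026 ] [np.float64(0.084), np.float64(0.069), np.float64(0.08), np.float64(0.07)]
tab [[0.4372 0.2909 0.05  ]
 [0.4102 0.3029 0.05  ]] [[0.4145 0.302  0.05  ]
 [0.4336 0.2876 0.05  ]]
tri tab far top (array([0.41011181, 0.30544233, 0.04387998]), np.float64(0.0009079731111265266))
776 586
((41.0, 35.5), (24.59674644470215, 27.72724151611328), 26.56505012512207) [0.50418487 0.24903141 0.02      ]
orange tab [0.49382386 0.36411193 0.05      ]
orange tab [0.50968709 0.38531226 0.05      ]
```

```bash
python3 -c "
from h import *
rows([.424,.296,.20],-120.7)"
```

```text
shift cm [ 20.4  -33.26   5.63] turn [-0.    -0.     0.273]
```

```bash
python3 -m inch '[[5,-8,0,0,0,0.1,6],[10,-16,0,0,0,0.2,6],[15,-24,0,0,0,0.273,6],[20.4,-33.2,2,0,0,0.273,6],[20.4,-33.2,4,0,0,0.273,6],[20.4,-33.2,5.6,0,0,0.273,6],[20.4,-33.2,5.6,0,0,0.273,6],[20.4,-33.2,5.6,0,0,0.273,6]]' 40; python3 - <<'E'
from h import *
d=ctrl.get_image("wrist"); cv2.imwrite("pics/w1.png",d["frame"]); print(ctrl.state()["tcp_pos"],ctrl.state()["tcp_rot"])
print(proj(d,[(.424,.296,.05),(.5086,.2459,0)]))
E
```

```text
t: 1.45
tcp_pos: [0.424, 0.2947, 0.1994]
tcp_rot: [3.141, -0.002, -2.109]
force: [0.0, -0.4, 0.1]
width: 0.703
[0.42369833 0.29567082 0.20025074] [-3.14151608e+00 -3.57395151e-04 -2.10813497e+00]
[[277.70257388 199.3463238 ]
 [277.21268553  88.50571619]]
```

View pics/w1.png

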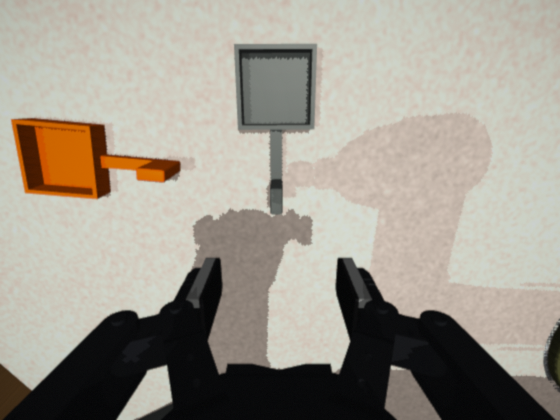

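The wrist view confirms the grey scoop: pan at (276,87), tab at (276,195), handle upright in the image, and the orange look-alike off to the left. Now measuring it exactly.

```bash
python3 - <<'E'
from h import *
d=ctrl.get_image("wrist"); crop(d,225,30,110,200,3,"pics/w1c.png")
c=np.array([onz(d,p,.026) for p in [(235,44),(317,44),(314,131),(238,131)]]);print(c[:,:2],c.mean(0))
e=c[1]-c[0];print(np.degrees(np.arctan2(e[1],e[0])))
print(onz(d,(276,179),.05),onz(d,(276,212),.05))
E
```

```text
[[0.55702671 0.26060459]
 [0.52063441 0.19967665]
 [0.45760306 0.23707342]
 [0.49439955 0.29870117]] [0.50741593 0.24901396 0.026     ]
-120.84989962620345
[0.44107656 0.28862908 0.05      ] [0.41361372 0.30512822 0.05      ]
```

View pics/w1c.png

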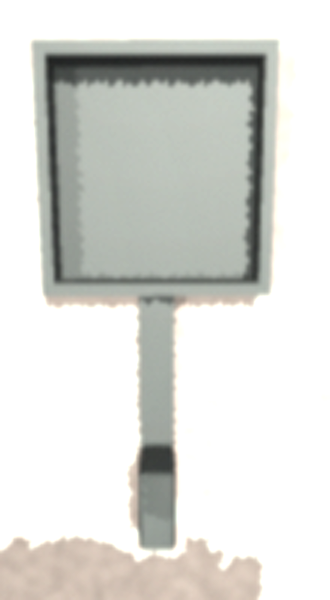

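```bash
python3 - <<'E'
from h import *
d=ctrl.get_image("wrist")
a=onz(d,(277,188),.05);b=onz(d,(277.5,212),.05);print(a,b,(a+b)/2,np.linalg.norm(a-b))
P=np.array([.5074,.2490]) ; h=np.radians(-30.85); print(P-.1*np.array([np.cos(h),np.sin(h)]))
m=(a+b)/2
rows([m[0],m[1],.042],-120.8)
E
```

```text
[0.43303684 0.29309649 0.05      ] [0.41255607 0.30478425 0.05      ] [0.42279646 0.29894037 0.05      ] 0.023581051594539073
[0.42154873 0.30027923]
shift cm [-0.15  0.16 15.9 ] turn [-0.     0.001  0.002]
```

```bash
python3 -m inch '[[-0.15,0.2,5,0,0,0,6],[-0.15,0.2,10,0,0,0,6],[-0.15,0.2,13,0,0,0,6],[-0.15,0.2,15,0,0,0,6],[-0.15,0.2,15.9,0,0,0,6],[-0.15,0.2,15.9,0,0,0,6],[-0.15,0.2,15.9,0,0,0,4],[-0.15,0.2,15.9,0,0,0,2],[-0.15,0.2,15.9,0,0,0,0.8],[-0.15,0.2,15.9,0,0,0,0.8],[-0.15,0.2,15.9,0,0,0,0.8],[-0.15,0.2,15.9,0,0,0,0.8]]' 50
python3 -m inch '[[0,0,-1,0,0,0,0.8],[0,0,-2.5,0,0,0,0.8],[0,0,-4,0,0,0,0.8],[0,0,-4,0,0,0,0.8],[0,0,-4,0,0,0,0.8]]'; python3 - <<'E'
from h import *
d=ctrl.get_image("wrist"); cv2.imwrite("pics/w2.png",d["frame"]); print(ctrl.state()["tcp_pos"],ctrl.state()["tcp_rot"])
E
```

```text
t: 3.1
tcp_pos: [0.4228, 0.2988, 0.0421]
tcp_rot: [-3.141, 0.001, -2.106]
force: [-2.2, 0.6, 5.5]
width: 0.131
t: 3.72
tcp_pos: [0.4223, 0.2983, 0.081]
tcp_rot: [3.141, -0.0, -2.107]
force: [-0.0, 0.2, -1.3]
width: 0.134
[0.42221607 0.29820945 0.08070607] [ 3.14120847e+00 -9.06756213e-04 -2.10675801e+00]
```

View pics/w2.png

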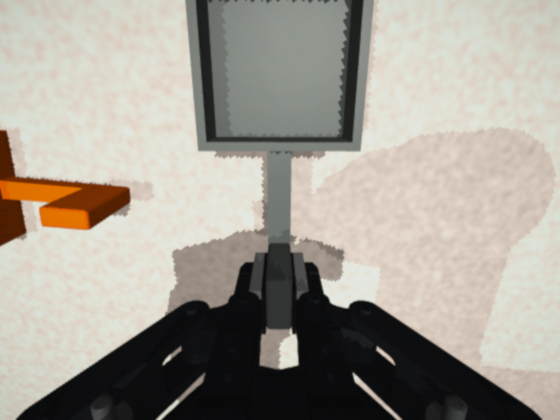

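```bash
python3 - <<'E'
from h import *
W=np.array([[.8200,-.3389],[.4334,-.4180],[.5294,-.3276],[.5975,-.1975],[.5485,-.2310]])
Sx=np.array([[0,.21],[0,-.19],[-.07,-.075],[-.185,.018],[-.07-.1*np.cos(.42),-.1*np.sin(.42)]])
from scipy.optimize import least_squares
f=lambda p:(np.c_[p[0]+np.cos(p[2])*Sx[:,0]-np.sin(p[2])*Sx[:,1],p[1]+np.sin(p[2])*Sx[:,0]+np.cos(p[2])*Sx[:,1]]-W).ravel()
r=least_squares(f,[.615,-.38,-1.37]);print(r.x,np.degrees(r.x[2]));print((f(r.x).reshape(-1,2)*1000).round(1))
p=r.x;g=lambda x,y:np.array([p[0]+np.cos(p[2])*x-np.sin(p[2])*y,p[1]+np.sin(p[2])*x+np.cos(p[2])*y])
o=g(-.104,-.0685);print("outlet",o)
for z in(.04,.1):
    print("px chute corners",[proj(ctrl.get_image("top"),[*g(-.104+a,-.0685+b),z]).ravel().round(1) for a in(-.021,.021) for b in (-.021,.021)])
print("jar",g(-.367,-.15))
E
```

```text
[ 0.6175193  -0.38112283 -1.37114534] -78.5608413533849
[[ 3.3 -0.6]
 [-2.1 -0.8]
 [ 0.7  0.2]
 [ 1.   1.3]
 [-2.9 -0.1]]
outlet [ 0.52975396 -0.29277412]
px chute corners [array([379.5, 240.5]), array([376.3, 227.4]), array([392.6, 237.5]), array([389.3, 224.3])]
px chute corners [array([383.9, 240.4]), array([380.5, 226.7]), array([397.6, 237.3]), array([394.2, 223.5])]
jar [ 0.39771282 -0.05116206]
```

```bash
python3 -c "
from h import *
rows([.3644,-.1831,.20],-123.4)"
```

```text
shift cm [ 44.37 -19.59 -11.87] turn [-0.    -0.     0.047]
```

```bash
python3 -m inch '[[0,0,-4,0,0,0,0.8],[0,0,-9,0,0,0,0.8],[3,-1.3,-11.9,0,0,0,0.8],[8,-3.5,-11.9,0,0,0,0.8],[13,-5.8,-11.9,0,0,0,0.8],[18,-8,-11.9,0,0,0,0.8],[23,-10.2,-11.9,0,0,0,0.8],[28,-12.4,-11.9,0,0,0,0.8],[33,-14.6,-11.9,0,0,0.02,0.8],[38,-16.8,-11.9,0,0,0.047,0.8],[42,-18.6,-11.9,0,0,0.047,0.8],[44.4,-19.6,-11.9,0,0,0.047,0.8],[44.4,-19.6,-11.9,0,0,0.047,0.8],[44.4,-19.6,-11.9,0,0,0.047,0.8],[44.4,-19.6,-11.9,0,0,0.047,0.8]]'; python3 - <<'E'
from h import *
d=ctrl.get_image("wrist"); cv2.imwrite("pics/w3.png",d["frame"]); print(ctrl.state()["tcp_pos"],ctrl.state()["tcp_rot"])
p=[.6175,-.3811,-1.37115];g=lambda x,y,z:np.array([p[0]+np.cos(p[2])*x-np.sin(p[2])*y,p[1]+np.sin(p[2])*x+np.cos(p[2])*y,z])
for n,q in dict(outl=(-.104,-.0685,.04),lid=(-.07,-.075,.175),grip=(-.185,.018,.15),dk=(-.13,-.095,.1)).items(): print(n,proj(d,g(*q)).round(1))
rows([.3644,-.1831,.048],-123.4)
E
```

```text
t: 6.05
tcp_pos: [0.3646, -0.1826, 0.2004]
tcp_rot: [-3.141, 0.0, -2.152]
force: [0.3, 0.1, -0.9]
width: 0.13
[ 0.36462155 -0.18266972  0.20041936] [-3.14130722e+00  1.47466925e-04 -2.15202027e+00]
outl [[280.9 -58. ]]
lid [[ 378.1 -361.5]]
grip [[ -13.1 -210.8]]
dk [[281.8 -32.8]]
shift cm [ 0.05 -0.   15.24] turn [-0.     0.     0.002]
```

View pics/w3.png

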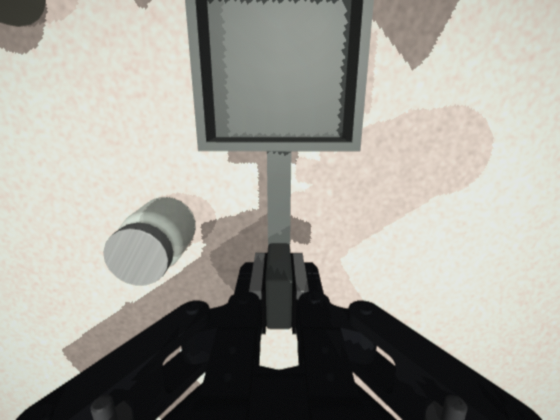

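```bash
python3 -m inch '[[0,0,5,0,0,0,0.8],[0,0,10,0,0,0,0.8],[0,0,13,0,0,0,0.8],[0,0,15,0,0,0,0.8],[0,0,15.4,0,0,0,0.8],[0,0,15.4,0,0,0,0.8],[0,0,15.4,0,0,0,0.8]]'; python3 - <<'E'
from h import *
d=ctrl.get_image("top"); crop(d,320,180,130,100,6,"pics/t4.png"); s=ctrl.get_image("scene"); crop(s,120,180,110,110,5,"pics/s4.png"); print(ctrl.state()["tcp_pos"],ctrl.state()["tcp_rot"])
rows([.4477,-.2384,.0465],-123.4)
E
```

```text
t: 6.98
tcp_pos: [0.3651, -0.1834, 0.0475]
tcp_rot: [-3.14, 0.001, -2.153]
force: [-0.0, -0.6, -1.0]
width: 0.131
[ 0.36490894 -0.18338491  0.04724437] [-3.14017387e+00  6.87506179e-04 -2.15347010e+00]
shift cm [ 0.04 -9.94  0.09] turn [-0.001  0.001  0.   ]
```

View pics/t4.png

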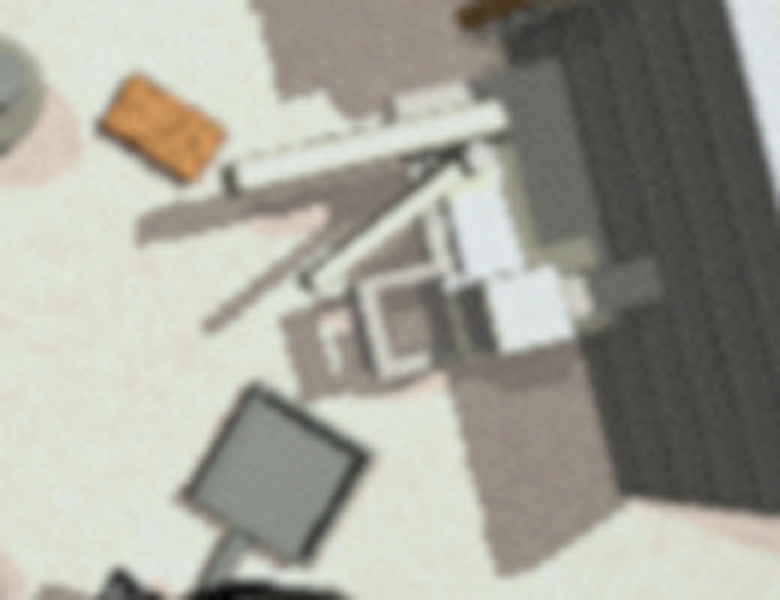

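View pics/s4.png

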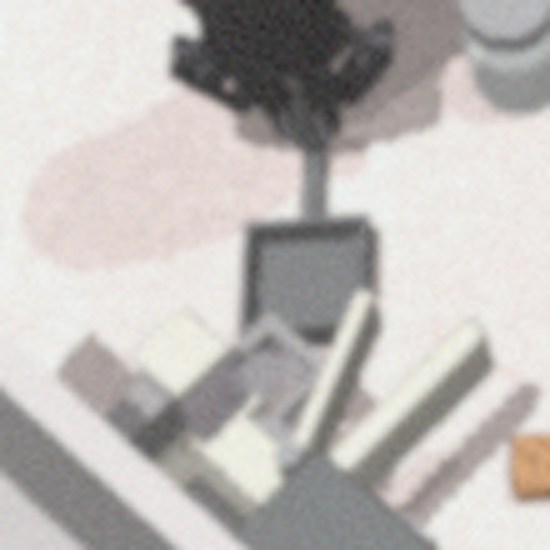

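```bash
python3 -m inch '[[0,-1.5,0.05,0,0,0,0.8],[0,-3.5,0.1,0,0,0,0.8],[0,-5.5,0.1,0,0,0,0.8],[0,-7.5,0.1,0,0,0,0.8],[0,-9,0.1,0,0,0,0.8],[0.05,-9.9,0.1,0,0,0,0.8],[0.05,-9.9,0.1,0,0,0,0.8]]'; python3 - <<'E'
from h import *
d=ctrl.get_image("top"); crop(d,320,180,130,100,6,"pics/t5.png"); s=ctrl.get_image("scene"); crop(s,120,180,110,110,5,"pics/s5.png"); w=ctrl.get_image("wrist"); cv2.imwrite("pics/w5.png",w["frame"]);print(ctrl.state()["tcp_pos"],ctrl.state()["tcp_rot"])
E
```

```text
t: 7.95
tcp_pos: [0.4468, -0.2385, 0.0453]
tcp_rot: [3.141, -0.0, -2.154]
force: [0.1, 0.7, -1.2]
width: 0.135
[ 0.4464382  -0.23810941  0.04539018] [-3.14158240e+00  2.95061804e-05 -2.15353610e+00]
```

View pics/t5.png

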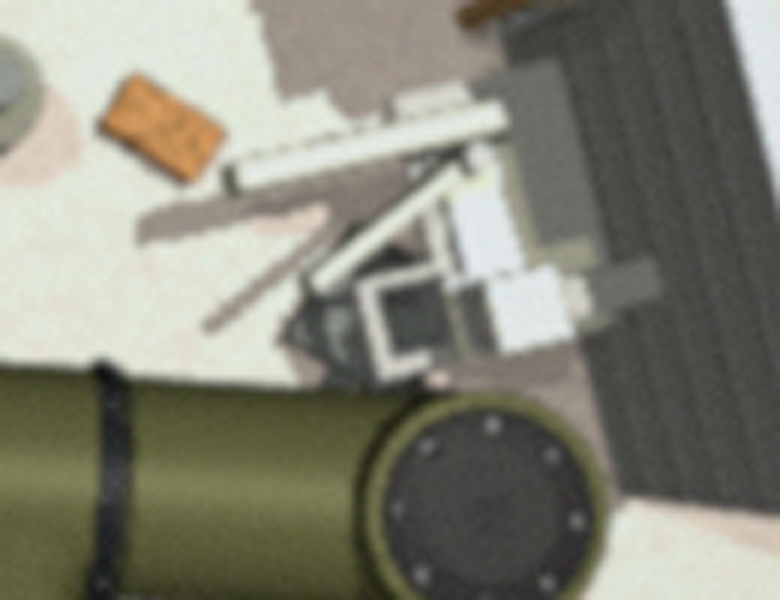

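View pics/s5.png

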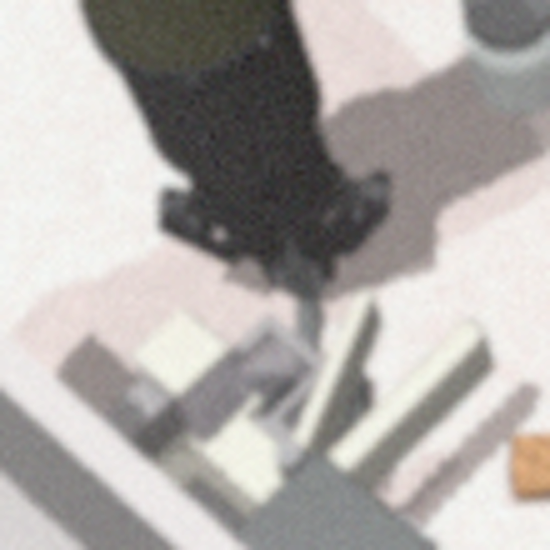

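View pics/w5.png

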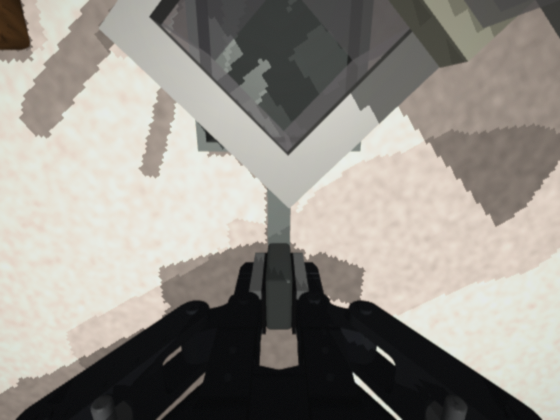

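```bash
python3 - <<'E'
from h import *
d=ctrl.get_image("wrist")
p=[.6175,-.3811,-1.37115];g=lambda x,y,z:np.array([p[0]+np.cos(p[2])*x-np.sin(p[2])*y,p[1]+np.sin(p[2])*x+np.cos(p[2])*y,z])
print("deck",onz(d,(289,207),.1),onz(d,(289,207),.09),g(-.13,-.095,.1))
print("hole",onz(d,(289,153),.1),g(-.122,-.0865,.1))
a=onz(d,(155,20),.1)-onz(d,(289,153),.1); print("y axis edge", np.degrees(np.arctan2(a[1],a[0])), "edge other",[np.degrees(np.arctan2(*(onz(d,(405,40),.1)-onz(d,(289,153),.1))[[1,0]]))])
a=onz(d,(103,30),.1)-onz(d,(289,207),.1); print("deck y edge",np.degrees(np.arctan2(a[1],a[0])))
# self-check: tab center via calibrated camera
print("rim corners",[onz(d,q,.026+.0033) for q in [(199,151),(361,151)]])
E
```

```text
deck [ 0.49722312 -0.27388619  0.1       ] [ 0.49414878 -0.27228554  0.09      ] [ 0.49860506 -0.27252287  0.1       ]
hole [ 0.50721093 -0.28032122  0.1       ] [ 0.5085228  -0.27867823  0.1       ]
y axis edge 12.197747430114585 edge other [np.float64(-78.9722326682519)]
deck y edge 11.704905438718017
rim corners [array([ 0.51936939, -0.24356544,  0.0293    ]), array([ 0.4799645 , -0.30325185,  0.0293    ])]
```

The deck and hole corners seen by the wrist camera agree with the station fit to about 1.5 mm. The pan centre measures (0.530,-0.293) and the outlet (0.529,-0.294). Lowering and releasing.

```bash
python3 -m inch '[[0,0,0.15,0,0,0,0.8],[0,0,0.3,0,0,0,0.8],[0,0,0.33,0,0,0,0.8],[0,0,0.33,0,0,0,0.8]]'
python3 -m inch '[[0,0,0,0,0,0,1.5],[0,0,0,0,0,0,2.5],[0,0,0,0,0,0,3.5],[0,0,0,0,0,0,3.5],[0,0,-2,0,0,0,3.5],[0,1,-5,0,0,0,3.5],[0,2,-8,0,0,0,3.5],[0,3,-11,0,0,0,3.5],[0,4,-15,0,0,0,3.5],[0,4,-19,0,0,0,3.5],[0,4,-19,0,0,0,3.5],[0,4,-19,0,0,0,3.5]]'
python3 - <<'E'
from h import *
w=ctrl.get_image("wrist"); cv2.imwrite("pics/w6.png",w["frame"]);print(ctrl.state()["tcp_pos"],ctrl.state()["tcp_rot"])
E
```

```text
t: 8.65
tcp_pos: [0.4468, -0.2383, 0.0421]
tcp_rot: [-3.141, -0.0, -2.154]
force: [0.3, 0.7, 0.7]
width: 0.134
t: 10.15
tcp_pos: [0.4132, -0.2161, 0.2314]
tcp_rot: [3.141, 0.0, -2.154]
force: [-0.5, -0.7, -0.1]
width: 0.413
[ 0.41303124 -0.21609315  0.23082905] [ 3.13991117e+00 -4.48700526e-04 -2.15359569e+00]
```

View pics/w6.png

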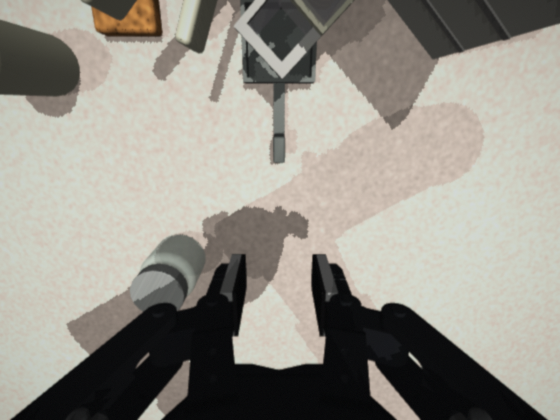

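```bash
python3 - <<'E'
from h import *
d=ctrl.get_image("wrist"); crop(d,220,0,120,170,4,"pics/w6c.png")
a=onz(d,(243.5,83),.026);b=onz(d,(314.5,83.5),.026);print(a,b,np.linalg.norm(a-b)); v=(a-b)/np.linalg.norm(a-b); n=np.array([-v[1],v[0],0]); n=-n if n[0]<0 else n
print("pan",(a+b)/2+.036*n,n)
print("deck corner",onz(d,(284,78),.1))
# move over trigger: centre between, station x -125, y -2
p=[.6165,-.3822,-1.37115];g=lambda x,y,z:np.array([p[0]+np.cos(p[2])*x-np.sin(p[2])*y,p[1]+np.sin(p[2])*x+np.cos(p[2])*y,z])
print(g(-.125,-.002,.25)); print(np.degrees(p[2])-90); rows(g(-.127,-.002,.26),-168.6)
E
```

```text
[ 0.51812388 -0.24310143  0.026     ] [ 0.47887403 -0.30168004  0.026     ] 0.07051243566890637
pan [ 0.52840616 -0.29242967  0.026     ] [ 0.83075568 -0.55663723 -0.        ]
deck corner [ 0.49599893 -0.27520633  0.1       ]
[ 0.58974939 -0.26007955  0.25      ]
-168.56110807936284
shift cm [ -6.2  -17.03  -2.97] turn [ 0.002 -0.002  0.789]
```

View pics/w6c.png

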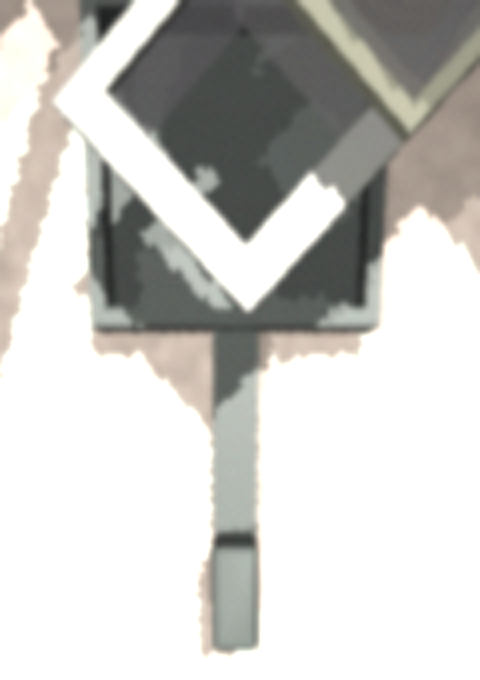

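The scoop stands flat; the pan centre is within about 2-3 mm of the outlet. Going to hover over the trigger.

```bash
python3 -m inch '[[-1,-2,-3,0,0,0.15,5],[-2,-5,-3,0,0,0.3,6.5],[-3.5,-9,-3,0,0,0.45,8.5],[-5,-13,-3,0,0,0.62,8.5],[-6.2,-17,-3,0,0,0.789,8.5],[-6.2,-17,-3,0,0,0.789,8.5],[-6.2,-17,-3,0,0,0.789,8.5],[-6.2,-17,-3,0,0,0.789,8.5]]'
python3 - <<'E'
from h import *
w=ctrl.get_image("wrist"); cv2.imwrite("pics/w7.png",w["frame"]);print(ctrl.state()["tcp_pos"],ctrl.state()["tcp_rot"])
p=[.6165,-.3822,-1.37115];g=lambda x,y,z:np.array([p[0]+np.cos(p[2])*x-np.sin(p[2])*y,p[1]+np.sin(p[2])*x+np.cos(p[2])*y,z])
L=lambda r,o:(-.07-r*np.cos(.42)+o*np.sin(.42),-r*np.sin(.42)-o*np.cos(.42),.15)
for q in [(-.185,.010,.15),(-.185,.026,.15),L(.1,.005),L(.1,-.005),L(.06,0),(-.07,-.075,.175)]: print(q,proj(w,g(*q)).round(1))
E
```

```text
t: 11.25
tcp_pos: [0.5888, -0.258, 0.2628]
tcp_rot: [-3.141, 0.001, -2.942]
force: [-0.8, 0.3, 0.5]
width: 0.996
[ 0.58882673 -0.25801459  0.26306556] [-3.14091511e+00  1.37122179e-03 -2.94210202e+00]
(-0.185, 0.01, 0.15) [[265.1 273.6]]
(-0.185, 0.026, 0.15) [[246.8 273.6]]
(np.float64(-0.159270091765933), np.float64(-0.04534149000751856), 0.15) [[329.8 247.1]]
(np.float64(-0.16334769629652868), np.float64(-0.03621060060439548), 0.15) [[318.8 251.4]]
(np.float64(-0.1247853364187385), np.float64(-0.024465627183574208), 0.15) [[306.4 208.8]]
(-0.07, -0.075, 0.175) [[387.  144.4]]
```

View pics/w7.png

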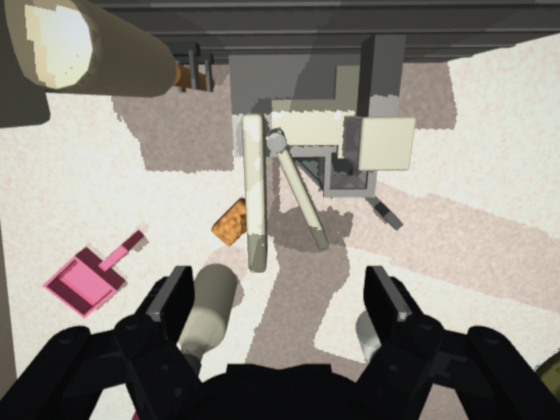

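Grip end at (257,268), lever tip at (322,246), magazine at (387,144): all within about 5 px of prediction, and the jaws straddle lever and grip. Descending.

```bash
python3 -m inch '[[0,0,4,0,0,0,8.54],[0,0,8,0,0,0,8.54],[0,0,10.5,0,0,0,8.54],[0,0,11.8,0,0,0,8.54],[0,0,11.8,0,0,0,8.54],[0,0,11.8,0,0,0,8.54]]' 25
python3 - <<'E'
from h import *
w=ctrl.get_image("wrist"); cv2.imwrite("pics/w8.png",w["frame"]);print(ctrl.state())
P=ctrl.state()["tcp_pos"];p=[.6165,-.3822,-1.37115];r=P[:2]-p[:2];c,s=np.cos(p[2]),np.sin(p[2]);print("station",c*r[0]+s*r[1],-s*r[0]+c*r[1])
E
```

```text
t: 12.05
tcp_pos: [0.59, -0.2583, 0.146]
tcp_rot: [-3.14, 0.002, -2.942]
force: [-0.2, 0.2, -0.5]
width: 1.004
{'t': 12.1, 'joints': array([-1.02332694e-01,  1.68154063e-01,  2.16013181e-02,  5.73933594e-04,
       -1.42148423e+00,  3.01368241e-01]), 'qd': array([ 0.00189698,  0.00202386,  0.00015328, -0.00349607,  0.00143505,
        0.00099006]), 'joint_efforts': array([ 2.41265989e-03, -4.25348246e+01,  3.40339708e+01,  6.80787385e+00,
       -3.62722800e-03,  9.11679690e-04]), 'tcp_pos': array([ 0.59002148, -0.25830708,  0.14595218]), 'tcp_rot': array([-3.14023142e+00,  2.46643164e-03, -2.94247083e+00]), 'force': array([-0.18504717,  0.19741001, -0.49149017]), 'wrist_torque': array([-0.02517805,  0.04938109,  0.06919798]), 'width': 0.9983850457912494}
station -0.12668329855371907 -0.0013817927638054665
```

View pics/w8.png

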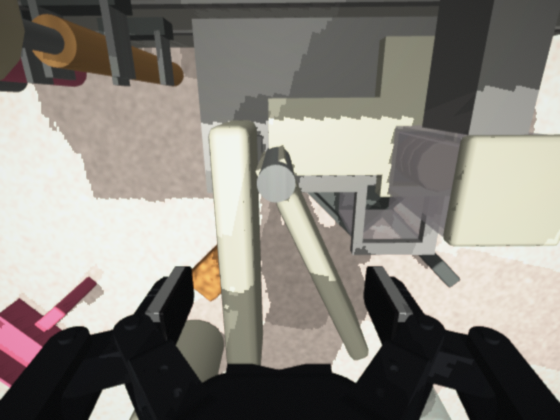

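```bash
python3 -m inch '[[0,0,0,0,0,0,7.2],[0,0,0,0,0,0,6.2],[-0.1,0,0,0,0,0,5.6],[-0.35,0,0,0,0,0,5],[-0.6,0,0,0,0,0,4.5],[-0.85,0,0,0,0,0,4],[-1.05,0,0,0,0,0,3.5],[-1.15,0,0,0,0,0,3],[-1.15,0,0,0,0,0,2.6],[-1.15,0,0,0,0,0,2.6],[-1.15,0,0,0,0,0,2.6],[-1.15,0,0,0,0,0,2.6]]' 30
python3 - <<'E'
from h import *
w=ctrl.get_image("wrist"); cv2.imwrite("pics/w9.png",w["frame"]);s=ctrl.state();print(s["force"],s["width"]*85.4,s["tcp_pos"])
E
```

```text
t: 13.6
tcp_pos: [0.6012, -0.2554, 0.1443]
tcp_rot: [-3.142, 0.001, -2.942]
force: [1.2, 4.6, 4.1]
width: 0.34
[1.60062877 4.79886321 4.17426652] 29.210366930256047 [ 0.6012682  -0.25538758  0.14431801]
```

View pics/w9.png

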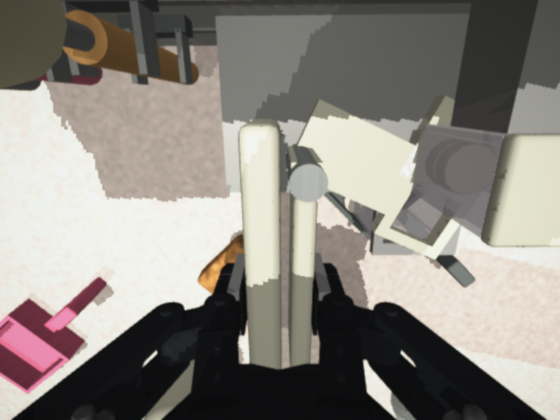

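The lever is parallel to the grip, the opening is about 29-30 mm (31 expected) and the shuttle hole sits over the chute at (430,235), empty. Releasing.

```bash
python3 -m inch '[[0,0,0,0,0,0,3.1],[0.1,0,0,0,0,0,3.6],[0.35,0,0,0,0,0,4.2],[0.6,0,0,0,0,0,4.8],[0.85,0,0,0,0,0,5.4],[1.1,0,0,0,0,0,6.2],[1.15,0,0,0,0,0,7.2],[1.15,0,0,0,0,0,8.5],[1.15,0,0,0,0,0,8.5],[1.15,0,0,0,0,0,8.5]]'
python3 - <<'E'
from h import *
w=ctrl.get_image("wrist"); cv2.imwrite("pics/w10.png",w["frame"]);s=ctrl.state();print(s["force"],s["width"]*85.4,s["tcp_pos"])
E
```

```text
t: 14.9
tcp_pos: [0.5896, -0.2579, 0.1441]
tcp_rot: [-3.142, 0.0, -2.942]
force: [-0.5, 0.3, 0.7]
width: 0.998
[ 0.27270522  1.07189558 -0.43685971] 84.72164433149618 [ 0.58955001 -0.25794328  0.14407447]
```

View pics/w10.png

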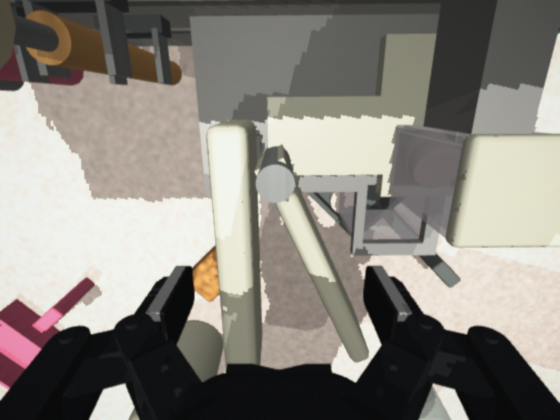

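The lever is back at rest, its tip at (350,355) as before. Retreating up and back to look into the pan.

```bash
python3 -m inch '[[0,0,-3,0,0,0,8.5],[0,0,-7,0,0,0,8.5],[0,0,-11,0,0,0,8.5],[0,2,-13,0,0,0,8.5],[2,5,-13,0,0,0,8.5],[5,9,-13,0,0,0,8.5],[7,12,-13,0,0,0,8.5],[7,12,-13,0,0,0,8.5],[7,12,-13,0,0,0,8.5]]'
python3 - <<'E'
from h import *
w=ctrl.get_image("wrist"); cv2.imwrite("pics/w11.png",w["frame"]);s=ctrl.state();print(s["force"],s["tcp_pos"])
crop(w,200,40,200,150,4,"pics/w11c.png")
E
```

```text
t: 16.08
tcp_pos: [0.4971, -0.1538, 0.2737]
tcp_rot: [3.141, -0.0, -2.942]
force: [0.9, -0.5, -0.4]
width: 0.998
[ 0.77871201  0.1576546  -0.07003265] [ 0.49725048 -0.1541619   0.27351021]
```

View pics/w11.png

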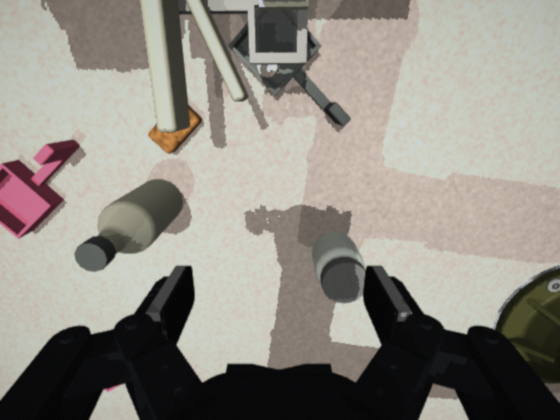

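View pics/w11c.png

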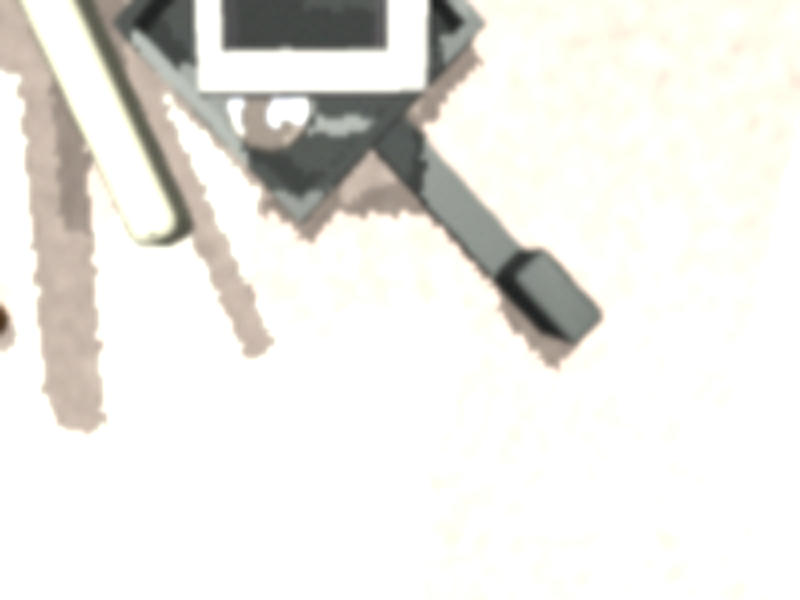

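The tablet is visible in the pan at wrist px (267,70), inside the walls. Last check of the bystanders and the rest before handing in.

```bash
python3 - <<'E'
from h import *
t=ctrl.get_image("top"); s=ctrl.get_image("scene"); b0=cv2.imread("pics/scene0.png")
crop(s,75,140,225,180,3,"pics/s12.png"); crop(t,280,160,180,130,4,"pics/t12.png")
d=cv2.absdiff(s["frame"],b0).max(2)
for n,(x,y,w,h) in dict(bottle=(250,225,26,42),cork=(222,266,22,14),jar=(212,172,22,30)).items(): print(n,d[y:y+h,x:x+w].mean())
E
```

```text
bottle 7.66941391941392
cork 7.5064935064935066
jar 34.301515151515154
```

View pics/s12.png

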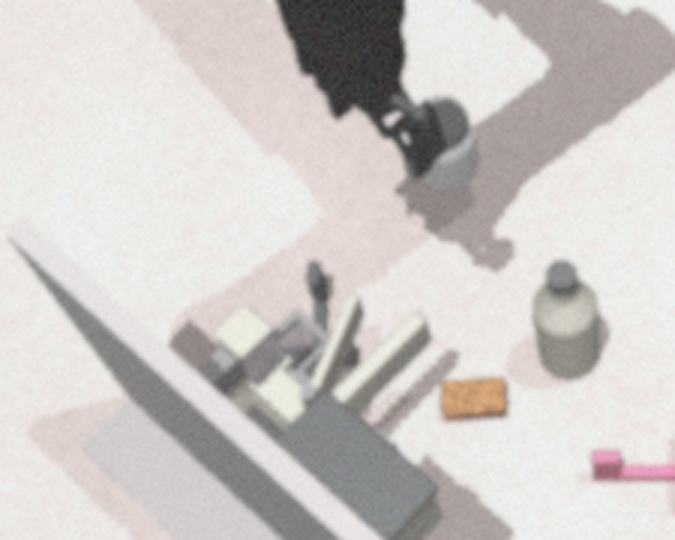

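Bottle and cork are unchanged. The jar's difference comes from the gripper, 0.25 m up, partly hiding it; it stands upright in its place.

```bash
python3 -c "
from h import *
print(ctrl.state()['t']); print(ctrl.job_done())"
```

```text
16.225
the job is handed in; nothing more can be done
None
```

I slid the grey scoop in under the chute and set it flat on the table, then squeezed the trigger once and let it spring back. I handed the job in at t = 16.2 s.

- **Scoop:** just after release, before the squeeze, the pan centre measured about 2–3 mm from the outlet axis. The two wrist-camera estimates of the outlet differ by about 2 mm. I did not re-measure the position after the squeeze.
- **Trigger:** squeezed, the lever lay parallel to the grip with the fingers reading about 29–30 mm, against 31 mm expected. It returned to its rest position.
- **Tablet:** the last wrist view shows the tablet inside the pan, off-centre and partly hidden by the deck. I squeezed only once. I could not count the tablets left in the magazine from the pictures.
- **Bystanders:** bottle and cork showed no change between the first and last scene images. The jar's comparison did show a difference, because the gripper partly hid it in that view. It looked upright and in its place there and in the wrist view.

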